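Complete a pinwheel layer of sensor housings on a pallet slab

ROBOT

A 6-joint arm with a two-finger parallel gripper is mounted at the origin on the work surface. World frame = base frame: x ahead of the robot, y to its left, z up, the work surface at z = 0. Lengths are in m, angles in rad, forces in N, time in s.
With the tool pointing down it reaches from about 0.3 to 0.75 m from the base axis. Payload 8.5 kg.
Tool frame: the origin (TCP) lies midway between the tips of the shut fingers; the grasp point (between the pads) lies 19 mm behind it (grip_point_offset is the distance from the TCP to the grasp point, in m); y points along the fingers, x is the direction in which the jaws open and shut, and the axes are right-handed (so a half turn about y gives the same grasp; the last joint's range is limited). The gripper opens to 85 mm and grips with 20 to 120 N. Pads are 22 mm wide; open, the fingers measure 114 mm over their backs; the gripper's body (76 mm by 85 mm) begins 54 mm behind the grasp point. The pads swing forward as they close: fully open they stand 13 mm farther back than shut.
Start: joints at [-1.468, 0.381, 1.297, -0, 1.464, -0.215], TCP at [0.172, -0.522, 0.231] pointing down, gripper open.
Joint ranges: [-3.11, 3.11], [-0.89, 2.33], [0.22, 2.48], [-1.42, 4.56], [0.17, 2.85], [-2.88, 2.88]. Speed limits (rad/s): [2.39, 2.39, 3.14, 3.14, 3.14, 3.14].

INTERFACE

Orientations are given as a 3x3 rotation matrix whose columns are the frame's x, y, z axes.
In Python, from workcell import * gives the robot as it stands.
- The arm moves only by the shell command python3 -m inch 'ROWS' [FORCE]. ROWS is JSON, a list of rows, each a list of 3 entries, a list of its own where there are three numbers: the shift along the tool's x, y, z in m, then the turn, a rotation vector about the tool's x, y, z in degrees, then the finger opening in m, from 0 to 0.0854. A call has 1 to 20 rows; each row is the pose to reach, as a shift and turn from the pose commanded when the call began, along the tool's axes at that moment; what a row does not reach only later rows make up. A row lasts 1/12 s, in which the tool goes at most 41.7 mm and 7.16 degrees, less where a joint would pass 70% of its speed; a pose out of reach is approached as far as the arm can. A call with a gripper value outside its range is refused whole. The fingers move at their own pace and stop on an object; FORCE is the grip in N (left out, the last holds). Time passes only in rows, so rows that repeat a pose let the fingers close. It gives the time, the measured TCP pose, the force and the opening at its end, in the units of the state.
- state(): the state, without advancing time (a new reading comes with each control period).
- capture(name): name is "side" or "top"; returns the picture (384x512x3 uint8, blue, green, red); there is no depth.
- calibration(name): a dict with "fx", "fy", "cx", "cy" (pixels), "distortion" ([k1, k2, p1, p2, k3] as OpenCV has them; the pictures are not rectified), "rvec" (rotation vector, rad) and "tvec" (3), from world to camera coordinates, as OpenCV has them. Camera axes: x right, y down, z forward; pixel columns grow to the right and rows downward; lengths in m; the calibration is good to about 2 mm. A picture is of the moment at which its call begins. calibration takes no time and is no camera call.
- finish_job(): hands the job in, once; it reports no verdict.
Trained networks look in the newest picture that a camera, given by its name, has taken for a name from the list of things; names that differ only in an ending like _2 or _b are one class to them, and where a whole thing is asked for, a point or a joint stands for the part that bears it (a point fixed in the world has none). Each returns a list of dicts, best first, with "score" (0 to 1); they miss things now and then, are a little off and sometimes report something else, mostly with a low value. They report only what shows in the picture. A call takes as long as a camera call. They do not tell look-alikes from the thing itself.
- trace(camera, query): "pixels" (384x512 bool, what is visible of it) and "bbox" ([left, top, width, height] in pixels, round what is visible of it).
The state is a dict: "t": time; "joint_pos": joint angles; "joint_velocities": joint speeds; "joint_efforts": joint torques, N m; "ee_pos": TCP position; "eef_rot": TCP orientation; "wrist_force": force on the tool from outside, world axes, zero at the start; "torque": the same for the moment, N m; "finger_gap": finger opening in m.
Only numpy, scipy, OpenCV 4.12 (cv2) and the standard library are available. Lean on these libraries where they do the work, as an engineer would, in place of code of your own. Each camera call takes 0.05 s, during which the arm holds its last target. There are 200 camera calls.

TASK

Finish the pinwheel layer on the pallet slab: slide the two loose blue housings from the metal loading plate into the two empty black outlines, so that all four lie squarely in the outlines, closed up against one another and the yellow stop edges, with only the small square opening left in the middle. The sensors inside are not secured, so push the housings along the deck and do not lift or tip them. Leave the two housings already placed in their outlines, and do not disturb the other things on the bench.

Things in the scene. Friction and masses are not known exactly. Their poses are not given: they have to be found in the camera images.
- pallet: Fixed plywood pallet slab with a bare metal loading plate flush on its -y side: one level deck, top 20 mm above the bench and the origin. Origin at bench level below the layer's middle; x points away from the robot, y left (yaw up to 10 degrees). Deck x -165 to +105, y -400 to +105 mm; plywood from y = -100 up. Black outlines mark the four places.
- stop_far (a point): Middle of the foot of the inner face of the yellow far stop edge, at pallet x = +90 mm; the edge runs along the pallet's y from -88 to +102 mm, 12 mm thick, 16 mm above the deck.
- stop_left (a point): Middle of the foot of the inner face of the yellow left stop edge, at pallet y = +90 mm; the edge runs along the pallet's x from -90 to +102 mm, 12 mm thick, 16 mm above the deck.
- place_far_right (a point): Centre, on the deck, of the empty far right outline (pallet x 34, y -54 mm), 110 x 66 mm, long side along the pallet's x. Axes as the pallet's. The far stop bounds its +x end; the housing in the far left place bounds its +y side.
- place_near (a point): Centre, on the deck, of the empty near outline (pallet x -54, y -32 mm), 110 x 66 mm, long side along the pallet's y. Axes as the pallet's. The housing in the near left place bounds its +y end; the housing in the far right place bounds its +x side.
- housing_a: Blue painted sensor housing, a closed box 110 (own x) x 66 (own y) x 50 mm high, about 0.5 kg, with black lid seal and bare metal plate on top. Origin at the centre of its underside. All four are alike. This one is already in the near left place (pallet x -33, y 56 mm), long side along the pallet's x.
- housing_b: Blue painted sensor housing, a closed box 110 (own x) x 66 (own y) x 50 mm high, about 0.5 kg, with black lid seal and bare metal plate on top. Origin at the centre of its underside. All four are alike. This one is already in the far left place (pallet x 56, y 34 mm), long side along the pallet's y.
- housing_c: Blue painted sensor housing, a closed box 110 (own x) x 66 (own y) x 50 mm high, about 0.5 kg, with black lid seal and bare metal plate on top. Origin at the centre of its underside. All four are alike. Loose on the loading plate, nearer the slab; long side roughly along the pallet's x, turned by up to 14 degrees.
- housing_d: Blue painted sensor housing, a closed box 110 (own x) x 66 (own y) x 50 mm high, about 0.5 kg, with black lid seal and bare metal plate on top. Origin at the centre of its underside. All four are alike. Loose on the loading plate, farther from the slab and nearer the robot; long side roughly along the pallet's y, turned by up to 14 degrees. Either loose housing may fill either place.
- open_housing: Bystander: open blue junction box 130 x 100 x 55 mm with two steel glands on its -x side. Origin under its centre.
- parts_tray: Bystander: blue plastic tray with four compartments, 90 (own x) x 240 (own y) x 40 mm. Origin under its centre.
- sensor_block: Bystander: white block 90 (own x) x 240 (own y) x 70 mm holding three brass sensors, 90 mm high in all. Origin under its centre.
- pliers: Bystander: pliers with green handles, 150 mm long along own x, 14 mm high. Origin under the pivot.
- wrench: Bystander: steel wrench 170 mm long along own x. Origin under it.
- regulator: Bystander: brass regulator with red cap, 40 mm wide, 82 mm high, upright. Origin under its centre.
Things that resemble listed ones, but are neither listed nor needed, are in the scene too. What is shaped like the housing_c but brown or pink is not meant.

How it is judged:
At the end, for the whole second after the job is handed in: All four housings flat and at rest on the deck (within 4 mm in height, tilt < 0.05 rad), one in each outline: centre within 7 mm of its centre along each pallet axis, long side within 0.08 rad. The two placed ones are still in theirs; the loose two may take either empty outline (x of housing_a in the frame of pallet between -0.04 and -0.026 m and y of housing_a in the frame of pallet between 0.049 and 0.063 m and angle between the x axis of housing_a and the x axis of pallet, either way round below 0.08 rad and x of housing_b in the frame of pallet between 0.049 and 0.063 m and y of housing_b in the frame of pallet between 0.027 and 0.041 m and angle between the x axis of housing_b and the y axis of pallet, either way round below 0.08 rad and ((x of housing_c in the frame of pallet between 0.027 and 0.041 m and y of housing_c in the frame of pallet between -0.061 and -0.047 m and angle between the x axis of housing_c and the x axis of pallet, either way round below 0.08 rad and x of housing_d in the frame of pallet between -0.061 and -0.047 m and y of housing_d in the frame of pallet between -0.039 and -0.025 m and angle between the x axis of housing_d and the y axis of pallet, either way round below 0.08 rad) or (x of housing_d in the frame of pallet between 0.027 and 0.041 m and y of housing_d in the frame of pallet between -0.061 and -0.047 m and angle between the x axis of housing_d and the x axis of pallet, either way round below 0.08 rad and x of housing_c in the frame of pallet between -0.061 and -0.047 m and y of housing_c in the frame of pallet between -0.039 and -0.025 m and angle between the x axis of housing_c and the y axis of pallet, either way round below 0.08 rad)) and z of housing_a in the frame of pallet between 0.016 and 0.024 m and angle between each of housing_a, housing_b, housing_c, housing_d's own z axis and vertical below 0.05 rad and linear speed of each of housing_a, housing_b, housing_c, housing_d below 0.01 m/s and z of housing_b in the frame of pallet between 0.016 and 0.024 m and z of housing_c in the frame of pallet between 0.016 and 0.024 m and z of housing_d in the frame of pallet between 0.016 and 0.024 m); the robot touches nothing.
It fails at once if a housing is lifted more than 12 mm off the deck (z of any of housing_a, housing_b, housing_c, housing_d in the frame of pallet above 0.032 m).
It fails at once if a housing is tipped by more than 0.3 rad (angle between any of housing_a, housing_b, housing_c, housing_d's own z axis and vertical above 0.3 rad).
It fails at once if a bystander is shifted by more than 20 mm (distance of any of open_housing, parts_tray, sensor_block, pliers, wrench, regulator from where it was at the start of the episode above 0.02 m).
It also fails if it takes over 72 s, if anything falls off the work surface, if the arm or the gripper's body presses on something with over 40 N, if the wrist force passes 120 N, or if a joint passes its speed limit or range.

## Working session

There is one attempt and no reset: what is moved stays moved. The work goes in short steps, Python scripts to look and compute and a shell command to move; the robot and the scene stay as the last step left them, time stands still between calls to the robot, and variables do not carry over. Pictures are saved under pics/ and viewed, about 8 in all and at most 12, crops included, and the job is handed in when it is done.

```bash
mkdir -p pics; ls
python3 - <<'E'
from workcell import *
import cv2,numpy as np
for n in("top","side"):
    im=capture(n); cv2.imwrite(f"pics/{n}0.png",im)
    print(n,calibration(n))
    for q in("housing_c","pallet"):
        for r in trace(n,q):
            print(q,round(r["score"],2),r["bbox"],r["pixels"].sum())
s=state();print(s["ee_pos"],s["eef_rot"],s["t"],s["finger_gap"])
E
```

```text
pics
top {'fx': 426.510340457645, 'fy': 426.510340457645, 'cx': 249.52366492627655, 'cy': 198.12911911454273, 'distortion': array([-0.11213043,  0.        ,  0.        ,  0.        ,  0.        ]), 'rvec': array([ 2.14601167, -2.15627051,  0.1299648 ]), 'tvec': array([-0.00358293,  0.55725932,  1.29529729])}
housing_c 0.97 [202.5, 153.1, 33.1, 24.9] 795
housing_c 0.93 [275.2, 155.3, 22.8, 38.2] 774
housing_c 0.92 [213.1, 89.3, 22.3, 43.1] 809
housing_c 0.83 [318.8, 262.5, 22.0, 40.6] 701
housing_c 0.74 [203.1, 175.6, 24.5, 37.2] 792
housing_c 0.63 [314.9, 192.4, 42.1, 28.0] 884
housing_c 0.58 [258.4, 261.1, 33.5, 19.3] 736
housing_c 0.54 [385.4, 168.2, 43.1, 43.4] 1651
side {'fx': 487.53758915059717, 'fy': 487.53758915059717, 'cx': 252.98427331221927, 'cy': 187.48803234829393, 'distortion': array([-0.16623281,  0.        ,  0.        ,  0.        ,  0.        ]), 'rvec': array([ 2.07596008, -0.41099082,  0.19776398]), 'tvec': array([-0.52063023,  0.16217579,  1.37406131])}
housing_c 0.97 [172.2, 210.1, 33.8, 36.8] 880
housing_c 0.96 [271.1, 187.5, 40.0, 32.5] 1009
housing_c 0.87 [306.5, 154.0, 32.6, 28.5] 651
housing_c 0.78 [257.7, 222.3, 46.2, 43.1] 1264
housing_c 0.75 [225.3, 162.0, 42.4, 27.2] 822
housing_c 0.6 [175.6, 246.3, 40.1, 39.1] 1035
pallet 0.58 [203.4, 174.0, 154.7, 109.0] 6268
[ 0.17184613 -0.52235393  0.23113746] [[ 3.12449157e-01 -5.00753328e-05  9.49934483e-01]
 [-9.49934366e-01  4.82751454e-04  3.12449144e-01]
 [-4.74228248e-04 -9.99999882e-01  1.03267006e-04]] 0.3 0.08527544428401385
```

View pictures.

Run:
```python
import cv2
a=cv2.imread("pics/top0.png");cv2.imwrite("pics/top0c.png",cv2.resize(a[70:330,150:460],None,fx=2.5,fy=2.3,interpolation=3))
b=cv2.imread("pics/side0.png");cv2.imwrite("pics/side0c.png",cv2.resize(b,None,fx=1.56,fy=1.56,interpolation=3))
```

```text
(no output)
```

View pics/top0c.png

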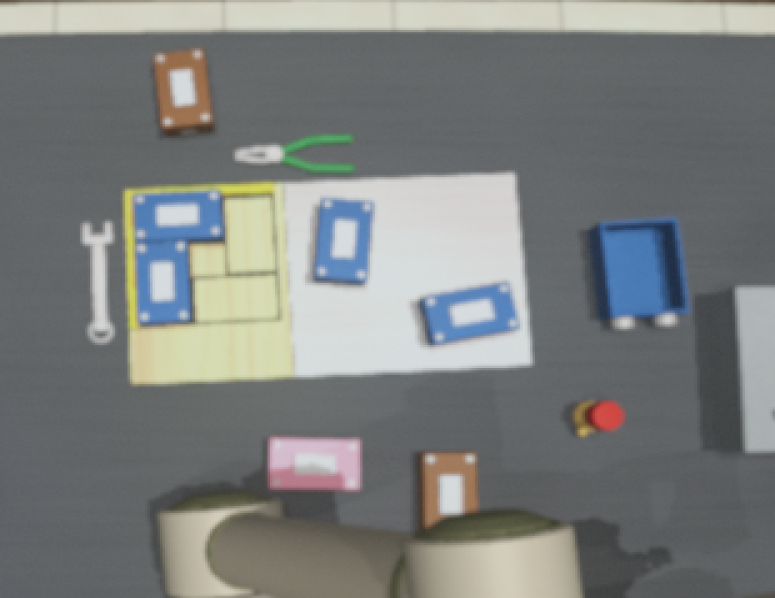

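View pics/side0c.png

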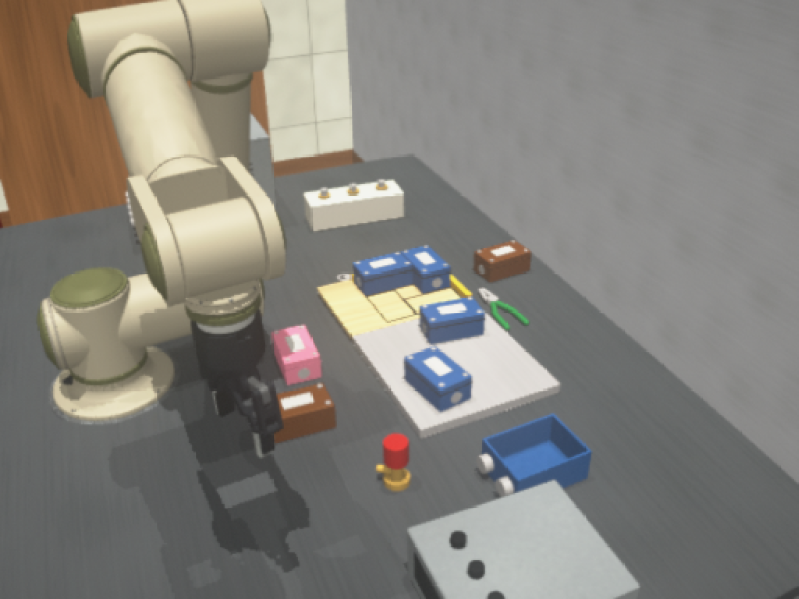

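Pictures 1–2: the top crop shows housings B and A placed at crop (178,215) and (163,282). Loose C is at (345,240) and D at (470,313). The deck corners are near (124,189), (515,174), (531,364) and (131,384). The side view agrees with this, and the brown and pink boxes are off the deck.

```bash
cat > h.py <<'E'
from workcell import *
import cv2,numpy as np,json
from scipy.optimize import minimize,least_squares
from scipy.spatial.transform import Rotation as R
def proj(n,P):
    c=calibration(n);K=np.array([[c["fx"],0,c["cx"]],[0,c["fy"],c["cy"]],[0,0,1]])
    return cv2.projectPoints(np.array(P,float).reshape(-1,3),c["rvec"],c["tvec"],K,c["distortion"])[0].reshape(-1,2)
def ray(n,uv,z):
    c=calibration(n);K=np.array([[c["fx"],0,c["cx"]],[0,c["fy"],c["cy"]],[0,0,1]])
    q=cv2.undistortPoints(np.array(uv,float).reshape(-1,1,2),K,c["distortion"]).reshape(-1,2)
    r=cv2.Rodrigues(c["rvec"])[0];o=-r.T@c["tvec"].ravel();d=np.c_[q,np.ones(len(q))]@r
    return (o+d*((z-o[2])/d[:,2])[:,None])[:,:2]
def r2(a):return np.array([[np.cos(a),-np.sin(a)],[np.sin(a),np.cos(a)]])
def box(p):
    g=np.array([[sx*.055,sy*.033] for sx in(-1,1) for sy in(-1,1)])@r2(p[2]).T+p[:2]
    return np.vstack([np.c_[g,np.full(4,z)] for z in(.02,.07)])
def sil(n,p):
    q=cv2.convexHull((proj(n,box(p))).astype(np.float32)).reshape(-1,2)
    m=np.zeros((384*4,512*4),np.uint8);cv2.fillPoly(m,[np.round((q+.5)*4*16-8).astype(np.int32)],1,shift=4)
    return cv2.resize(m.astype(np.float32),(512,384),interpolation=cv2.INTER_AREA)
def fit(masks,p0): # masks: {cam:bool}
    def cost(p):
        return sum(np.abs(sil(n,p)-m).sum()/m.sum() for n,m in masks.items())
    s=minimize(cost,p0,method="Nelder-Mead",options=dict(initial_simplex=np.array(p0)+np.array([[0,0,0],[.012,0,0],[0,.012,0],[0,0,.2]]),xatol=2e-4,fatol=1e-3,maxiter=150))
    return s.x,s.fun
def toP(p):
    P=json.load(open("pal.json"));q=r2(-P[2])@(np.array(p[:2])-P[:2]);a=np.degrees(p[2]-P[2])
    return np.r_[q*1000,(a+90)%180-90].round(1)
def look(cams=("top",),which=None,guess=None):
    """fit of every housing on the deck, pallet mm/deg"""
    out=[]
    P=json.load(open("pal.json"))
    M={n:(capture(n),trace(n,"housing_c"))[1] for n in cams}
    n0=cams[0]
    for r in M[n0]:
        m=r["pixels"];v,u=np.nonzero(m);c=ray(n0,[[u.mean(),v.mean()]],.055)[0]
        q=r2(-P[2])@(c-P[:2])
        if not(-.165<q[0]<.105 and -.4<q[1]<.105):continue
        a,b=cv2.minAreaRect(np.c_[u,v].astype(np.float32))[1:]
        cs=[]
        for a0 in (0,np.pi/2):
            cs.append(fit({n0:m},[*c,P[2]+a0]))
        x,f=min(cs,key=lambda t:t[1])
        if len(cams)>1:
            pc=proj(cams[1],[[x[0],x[1],.05]])[0]
            k=[t for t in M[cams[1]] if np.hypot(*(np.array(t["bbox"][:2])+np.array(t["bbox"][2:])/2-pc))<12]
            if k:x,f=fit({n0:m,cams[1]:k[0]["pixels"]},x)
        print(toP(x),"mm,deg err",round(f,3),"score",round(r["score"],2))
def go(x,y,z,yaw):
    """tool shift/turn to TCP at pallet mm (x,y), z above deck, tool z axis at pallet yaw deg"""
    P=json.load(open("pal.json"));s=state();E=np.array(s["eef_rot"]);w=np.array(s["ee_pos"])
    t=np.r_[r2(P[2])@[x/1000,y/1000]+P[:2],z/1000+.02]
    a=P[2]+np.radians(yaw);Z=np.array([np.cos(a),np.sin(a),0]);Y=np.array([0,0,-1.]);X=np.cross(Y,Z)
    T=np.c_[X,Y,Z]
    print((x,y,z,yaw),"shift",(E.T@(t-w)).round(4),"turn",np.degrees(R.from_matrix(E.T@T).as_rotvec()).round(1))
def where():
    P=json.load(open("pal.json"));s=state();E=np.array(s["eef_rot"]);w=np.array(s["ee_pos"])
    q=r2(-P[2])@(w[:2]-P[:2])*1000;print("tcp pallet mm",q.round(1),round((w[2]-.02)*1000,1),"yaw",np.degrees(np.arctan2(E[1,2],E[0,2])-P[2]).round(1),"F pallet",(r2(-P[2])@s["wrist_force"][:2]).round(1),round(s["wrist_force"][2],1),"gap",round(s["finger_gap"],4),"t",s["t"])
E
python3 - <<'E'
from h import *
im=capture("top");g=cv2.cvtColor(im,cv2.COLOR_BGR2GRAY)
cr=np.array([[124,189],[515,174],[531,364],[131,384]])/[2.5,2.3]+[150,70]-.3
cs=cv2.cornerSubPix(g,cr.astype(np.float32).reshape(-1,1,2),(4,4),(-1,-1),(3,50,.01)).reshape(-1,2)
print(np.c_[cr,cs].round(1))
L=np.array([[.105,.105],[.105,-.4],[-.165,-.4],[-.165,.105]])
for c in(cr,cs):
    W=ray("top",c,.02)
    s=least_squares(lambda p:(L@r2(p[2]).T+p[:2]-W).ravel(),[.45,-.1,0]);print(s.x,(s.fun*1000).round(1))
json.dump(list(s.x),open("pal.json","w"))
look(("top","side"))
s=state();where()
E
```

```text
[[199.3 151.9 199.5 151.7]
 [355.7 145.4 355.5 144.6]
 [362.1 228.  362.5 228.1]
 [202.1 236.7 202.2 236.6]]
[0.60884378 0.0454856  0.04273141] [-0.9  0.1  1.4  0.4 -1.6 -0.9  1.1  0.4]
[0.60931986 0.04504628 0.04420299] [-1.   0.6 -0.1 -0.4  0.1 -0.3  1.1  0.1]
[ -98.6 -141.7  -81.2] mm,deg err 0.916 score 0.71
[ -95.9 -318.   -81.7] mm,deg err 0.15 score 0.66
[   9.4 -167.9   -7.6] mm,deg err 0.122 score 0.64
[-36.5  56.3   0.4] mm,deg err 0.154 score 0.6
[55.9 34.1 84.2] mm,deg err 0.323 score 0.58
tcp pallet mm [-462.1 -547.6] 211.3 yaw 15.7 F pallet [-0.4 -0.8] -0.0 gap 0.0853 t 0.55
```

```bash
python3 -c "
from h import *
go(12,-245,120,90);go(12,-245,10,90)"
```

```text
(12, -245, 120, 90) shift [-0.1632  0.0913  0.5382] turn [ -0.  -74.3  -0. ]
(12, -245, 10, 90) shift [-0.1632  0.2013  0.5382] turn [ -0.  -74.3  -0. ]
```

```bash
A='[[-0.163,0.091,0.538],[0,-74.3,0],0.06]'; python3 -m inch '[[[-0.163,0.091,0.538],[0,-74.3,0],0.06],[[-0.163,0.091,0.538],[0,-74.3,0],0.06],[[-0.163,0.091,0.538],[0,-74.3,0],0.06],[[-0.163,0.091,0.538],[0,-74.3,0],0.06],[[-0.163,0.091,0.538],[0,-74.3,0],0.06],[[-0.163,0.091,0.538],[0,-74.3,0],0.06],[[-0.163,0.091,0.538],[0,-74.3,0],0.06],[[-0.163,0.091,0.538],[0,-74.3,0],0.06],[[-0.163,0.091,0.538],[0,-74.3,0],0.06],[[-0.163,0.091,0.538],[0,-74.3,0],0.06],[[-0.163,0.091,0.538],[0,-74.3,0],0.06],[[-0.163,0.091,0.538],[0,-74.3,0],0.06],[[-0.163,0.091,0.538],[0,-74.3,0],0.06],[[-0.163,0.091,0.538],[0,-74.3,0],0.06],[[-0.163,0.091,0.538],[0,-74.3,0],0.06],[[-0.163,0.091,0.538],[0,-74.3,0],0.06]]'; python3 -c "
from h import *
where();go(12,-245,10,90)"
```

```text
t: 1.88
ee_pos: [0.6326, -0.1983, 0.1395]
eef_rot: [[0.999, -0.001, -0.046], [0.046, 0.0, 0.999], [-0.001, -1.0, 0.0]]
wrist_force: [-0.5, -0.9, -0.7]
finger_gap: 0.0601
tcp pallet mm [  12.5 -244.1] 119.5 yaw 90.1 F pallet [-0.6 -0.9] -0.7 gap 0.0601 t 1.8833
(12, -245, 10, 90) shift [-0.0004  0.1095 -0.0009] turn [-0.   0.1 -0.1]
```

```bash
python3 -m inch '[[[0,0.04,0],[0,0,0],0.06],[[0,0.08,0],[0,0,0],0.06],[[0,0.109,0],[0,0,0],0.06],[[0,0.109,0.01],[0,0,0],0.06],[[0,0.109,0.018],[0,0,0],0.06],[[0,0.109,0.026],[0,0,0],0.06],[[0,0.109,0.033],[0,0,0],0.06],[[0,0.109,0.04],[0,0,0],0.06],[[0,0.109,0.047],[0,0,0],0.06],[[0,0.109,0.055],[0,0,0],0.06],[[0,0.109,0.063],[0,0,0],0.06],[[0,0.109,0.071],[0,0,0],0.06],[[0,0.109,0.079],[0,0,0],0.06],[[0,0.109,0.087],[0,0,0],0.06],[[0,0.109,0.095],[0,0,0],0.06],[[0,0.109,0.103],[0,0,0],0.06],[[0,0.109,0.110],[0,0,0],0.06],[[0,0.109,0.117],[0,0,0],0.06],[[0,0.109,0.123],[0,0,0],0.06],[[0,0.109,0.125],[0,0,0],0.06]]'
python3 - <<'E'
from h import *
where();look(("top","side"))
a=cv2.imwrite("pics/s1.png",cv2.resize(capture("side")[130:330,180:420],None,fx=3,fy=3,interpolation=3))
E
```

```text
t: 3.55
ee_pos: [0.6264, -0.0735, 0.0313]
eef_rot: [[0.999, -0.0, -0.045], [0.045, 0.0, 0.999], [-0.0, -1.0, 0.0]]
wrist_force: [-0.0, -4.0, 2.1]
finger_gap: 0.0601
tcp pallet mm [  11.8 -119.2] 11.3 yaw 90.0 F pallet [-0.2 -4. ] 2.1 gap 0.0601 t 3.55
[46.8 50.2 64.2] mm,deg err 4.851 score 0.94
[ -95.6 -317.3  -82.6] mm,deg err 0.178 score 0.7
[-35.2  57.3   1.1] mm,deg err 0.305 score 0.63
```

View pics/s1.png

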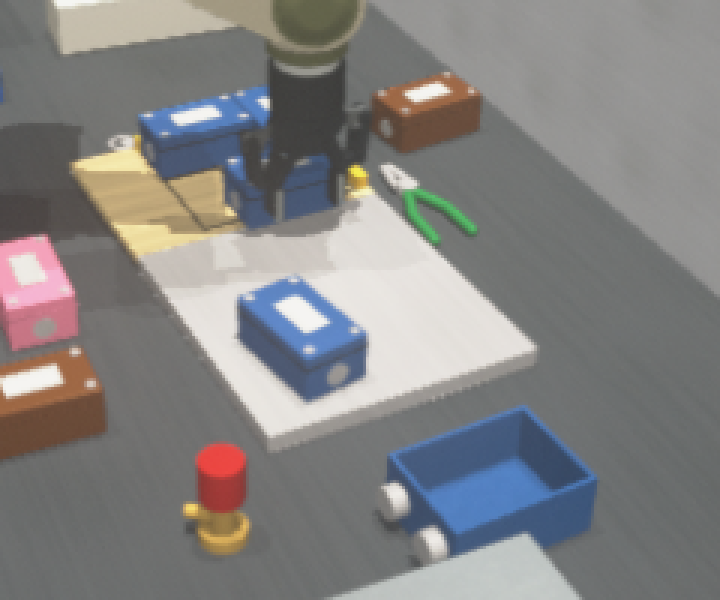

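Picture 3: C is squared up against both fingers at the plywood edge, and D and the bystanders are untouched. Next I go round to C's near end.

```bash
python3 -c "
from h import *
go(-80,-75,80,0);go(-80,-75,10,0)"
```

```text
(-80, -75, 80, 0) shift [-0.0917 -0.069   0.045 ] turn [ 0.  90.  -0.1]
(-80, -75, 10, 0) shift [-0.0916  0.001   0.0449] turn [ 0.  90.  -0.1]
```

```bash
python3 -m inch '[[[0,0,-0.015],[0,0,0],0.06],[[0,-0.04,-0.02],[0,0,0],0.06],[[0,-0.08,-0.02],[0,0,0],0.03],[[-0.03,-0.08,0],[0,10,0],0.03],[[-0.06,-0.08,0.03],[0,20,0],0.03],[[-0.092,-0.08,0.045],[0,30,0],0.03],[[-0.092,-0.08,0.045],[0,90,0],0.03],[[-0.092,-0.08,0.045],[0,90,0],0.03],[[-0.092,-0.08,0.045],[0,90,0],0.03],[[-0.092,-0.08,0.045],[0,90,0],0.03],[[-0.092,-0.08,0.045],[0,90,0],0.03],[[-0.092,-0.08,0.045],[0,90,0],0.03],[[-0.092,-0.08,0.045],[0,90,0],0.03],[[-0.092,-0.08,0.045],[0,90,0],0.03],[[-0.092,-0.08,0.045],[0,90,0],0.03],[[-0.092,-0.04,0.045],[0,90,0],0.03],[[-0.092,0,0.045],[0,90,0],0.03],[[-0.092,0,0.045],[0,90,0],0.03]]'
python3 - <<'E'
from h import *
where();go(-45,-75,10,0);look(("top",))
E
```

```text
t: 5.3
ee_pos: [0.5293, -0.0337, 0.0257]
eef_rot: [[0.043, -0.011, 0.999], [-0.999, 0.003, 0.043], [-0.004, -1.0, -0.011]]
wrist_force: [-1.1, -0.2, -1.1]
finger_gap: 0.0298
tcp pallet mm [-83.4 -75.1] 5.7 yaw -0.1 F pallet [-1.1 -0.2] -1.1 gap 0.0298 t 5.3
(-45, -75, 10, 0) shift [-0.0002 -0.0047  0.0384] turn [ 0.6 -0.1 -0.2]
[ 33.8 -74.9   2.3] mm,deg err 1.18 score 0.91
[ 54.2  35.2 -89.9] mm,deg err 0.088 score 0.83
[ -95.1 -317.   -81.1] mm,deg err 0.05 score 0.82
[-35.6  56.7   0.5] mm,deg err 0.051 score 0.55
```

```bash
python3 -m inch '[[[0,-0.004,0.012],[0,0,0],0.03],[[0,-0.004,0.02],[0,0,0],0.03],[[0,-0.004,0.026],[0,0,0],0.03],[[0,-0.004,0.031],[0,0,0],0.03],[[0,-0.004,0.036],[0,0,0],0.03],[[0,-0.004,0.04],[0,0,0],0.03],[[0,-0.004,0.044],[0,0,0],0.03],[[0,-0.004,0.047],[0,0,0],0.03],[[0,-0.004,0.048],[0,0,0],0.03]]'
python3 - <<'E'
from h import *
where();
cv2.imwrite("pics/s2.png",cv2.resize(np.hstack([capture("top")[130:260,180:400],capture("side")[130:260,180:400]]),None,fx=1.8,fy=1.8,interpolation=3))
E
```

```text
t: 6.15
ee_pos: [0.5809, -0.0315, 0.0353]
eef_rot: [[0.044, -0.0, 0.999], [-0.999, 0.0, 0.044], [-0.0, -1.0, -0.0]]
wrist_force: [-5.2, -1.0, 3.2]
finger_gap: 0.0298
tcp pallet mm [-31.7 -75.3] 15.3 yaw -0.0 F pallet [-5.3 -0.7] 3.2 gap 0.0298 t 6.15
```

View pics/s2.png

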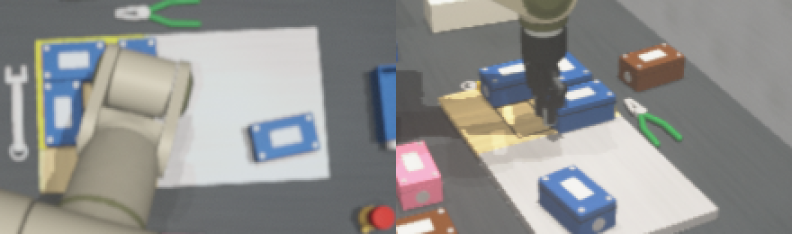

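Picture 4: C is long side along x, close to the stop, with the gripper behind it. Contact force is still only friction level at 5 N, so I creep forward until it seats.

```bash
python3 -m inch '[[[0,0,0.0015],[0,0,0],0.03],[[0,0,0.003],[0,0,0],0.03]]'; python3 -m inch '[[[0,0,0.0015],[0,0,0],0.03],[[0,0,0.002],[0,0,0],0.03]]'; python3 -c "
from h import *
where();go(35,-140,80,90);go(35,-140,10,90)"
```

```text
t: 6.42
ee_pos: [0.5816, -0.0315, 0.0352]
eef_rot: [[0.044, -0.005, 0.999], [-0.999, 0.0, 0.044], [-0.0, -1.0, -0.005]]
wrist_force: [-18.7, -3.8, 12.8]
finger_gap: 0.03
t: 6.58
ee_pos: [0.5815, -0.0315, 0.0352]
eef_rot: [[0.044, -0.01, 0.999], [-0.999, 0.0, 0.044], [-0.001, -1.0, -0.01]]
wrist_force: [-24.9, -5.1, 15.7]
finger_gap: 0.03
tcp pallet mm [-31.2 -75.2] 15.2 yaw 0.0 F pallet [-25.1  -4. ] 15.7 gap 0.03 t 6.5833
(35, -140, 80, 90) shift [ 0.0648 -0.0655  0.0655] turn [  0.4 -90.   -0.5]
(35, -140, 10, 90) shift [0.0648 0.0045 0.0662] turn [  0.4 -90.   -0.5]
```

```bash
python3 -m inch '[[[0,0,-0.02],[0,0,0],0.03],[[0,-0.04,-0.025],[0,0,0],0.03],[[0,-0.08,-0.025],[0,0,0],0.03],[[0.03,-0.08,0],[0,-10,0],0.06],[[0.05,-0.08,0.03],[0,-20,0],0.06],[[0.065,-0.08,0.061],[0,-30,0],0.06],[[0.065,-0.08,0.061],[0,-90,0],0.06],[[0.065,-0.08,0.061],[0,-90,0],0.06],[[0.065,-0.08,0.061],[0,-90,0],0.06],[[0.065,-0.08,0.061],[0,-90,0],0.06],[[0.065,-0.08,0.061],[0,-90,0],0.06],[[0.065,-0.08,0.061],[0,-90,0],0.06],[[0.065,-0.08,0.061],[0,-90,0],0.06],[[0.065,-0.08,0.061],[0,-90,0],0.06],[[0.065,-0.08,0.061],[0,-90,0],0.06],[[0.065,-0.04,0.061],[0,-90,0],0.06],[[0.065,0.002,0.061],[0,-90,0],0.06],[[0.065,0.002,0.061],[0,-90,0],0.06]]'
python3 - <<'E'
from h import *
where();go(35,-100,10,90);look(("top",))
E
```

```text
t: 8.08
ee_pos: [0.6459, -0.0925, 0.0259]
eef_rot: [[0.999, -0.012, -0.043], [0.044, 0.004, 0.999], [-0.011, -1.0, 0.005]]
wrist_force: [-1.0, 0.6, -1.4]
finger_gap: 0.06
tcp pallet mm [  30.4 -139. ] 5.9 yaw 90.0 F pallet [-1.   0.7] -1.4 gap 0.06 t 8.0833
(35, -100, 10, 90) shift [ 0.0045 -0.004   0.039 ] turn [-0.3 -0.  -0.7]
[-35.3  57.1  -0.8] mm,deg err 0.059 score 0.86
[ -96.1 -316.9  -81.2] mm,deg err 0.044 score 0.86
[55.2 36.5 86.6] mm,deg err 0.091 score 0.77
[ 68.9 -52.6   4.8] mm,deg err 5.119 score 0.62
```

```bash
python3 -m inch '[[[0.004,-0.004,0.01],[0,0,0],0.06],[[0.004,-0.004,0.018],[0,0,0],0.06],[[0.004,-0.004,0.024],[0,0,0],0.06],[[0.004,-0.004,0.029],[0,0,0],0.06],[[0.004,-0.004,0.033],[0,0,0],0.06],[[0.004,-0.004,0.036],[0,0,0],0.06],[[0.004,-0.004,0.038],[0,0,0],0.06],[[0.004,-0.004,0.04],[0,0,0],0.06]]'; python3 -c "
from h import *
where()"; python3 -m inch '[[[0,0,0.0015],[0,0,0],0.06],[[0,0,0.0025],[0,0,0],0.06]]';python3 -c "
from h import *
where()"
```

```text
t: 8.85
ee_pos: [0.6517, -0.0536, 0.0375]
eef_rot: [[0.999, 0.0, -0.044], [0.044, -0.0, 0.999], [0.0, -1.0, -0.0]]
wrist_force: [0.8, -5.4, 3.5]
finger_gap: 0.0599
tcp pallet mm [  38.  -100.4] 17.5 yaw 90.0 F pallet [ 0.6 -5.5] 3.5 gap 0.0599 t 8.85
t: 9.02
ee_pos: [0.6515, -0.051, 0.0373]
eef_rot: [[0.999, -0.0, -0.044], [0.044, -0.0, 0.999], [-0.0, -1.0, -0.0]]
wrist_force: [-0.0, -3.7, 3.3]
finger_gap: 0.0601
tcp pallet mm [ 37.9 -97.8] 17.3 yaw 90.0 F pallet [-0.2 -3.7] 3.3 gap 0.0601 t 9.0167
```

```bash
python3 -m inch '[[[0,0,0.0015],[0,0,0],0.06],[[0,0,0.0025],[0,0,0],0.06]]';python3 -c "
from h import *
where()"
```

```text
t: 9.18
ee_pos: [0.6514, -0.0489, 0.0373]
eef_rot: [[0.999, -0.0, -0.043], [0.043, -0.001, 0.999], [-0.0, -1.0, -0.001]]
wrist_force: [0.6, -6.0, 2.4]
finger_gap: 0.0599
tcp pallet mm [ 37.8 -95.7] 17.3 yaw 90.0 F pallet [ 0.4 -6. ] 2.4 gap 0.0599 t 9.1833
```

```bash
python3 -m inch '[[[0,0,0.001],[0,0,0],0.06],[[0,0,0.002],[0,0,0],0.06]]';python3 -c "
from h import *
where();go(38,-125,100,90);go(-99,-410,100,90);go(-99,-410,10,90)"
```

```text
t: 9.35
ee_pos: [0.6514, -0.0487, 0.0373]
eef_rot: [[0.999, 0.0, -0.043], [0.043, -0.004, 0.999], [-0.0, -1.0, -0.004]]
wrist_force: [-0.6, -17.9, 2.1]
finger_gap: 0.0601
tcp pallet mm [ 37.9 -95.5] 17.3 yaw 90.0 F pallet [ -1.4 -17.9] 2.1 gap 0.0601 t 9.35
(38, -125, 100, 90) shift [ 0.0001 -0.0826 -0.0298] turn [ 0.2 -0.  -0. ]
(-99, -410, 100, 90) shift [-0.1366 -0.0815 -0.3149] turn [ 0.2 -0.  -0. ]
(-99, -410, 10, 90) shift [-0.1366  0.0085 -0.3145] turn [ 0.2 -0.  -0. ]
```

```bash
python3 -m inch '[[[0,0,-0.025],[0,0,0],0.06],[[0,-0.04,-0.03],[0,0,0],0.03],[[0,-0.082,-0.03],[0,0,0],0.03],[[-0.018,-0.082,-0.065],[0,0,0],0.03],[[-0.036,-0.082,-0.1],[0,0,0],0.03],[[-0.054,-0.082,-0.135],[0,0,0],0.03],[[-0.072,-0.082,-0.17],[0,0,0],0.03],[[-0.09,-0.082,-0.205],[0,0,0],0.03],[[-0.108,-0.082,-0.24],[0,0,0],0.03],[[-0.13,-0.082,-0.275],[0,0,0],0.03],[[-0.13,-0.082,-0.315],[0,0,0],0.03],[[-0.13,-0.082,-0.316],[0,0,0],0.03],[[-0.13,-0.04,-0.316],[0,0,0],0.03],[[-0.13,0,-0.316],[0,0,0],0.03],[[-0.13,0.004,-0.316],[0,0,0],0.03],[[-0.13,0.004,-0.316],[0,0,0],0.03]]'
python3 - <<'E'
from h import *
where();look(("top","side"))
go(-92,-110,10,90)
E
```

```text
t: 10.68
ee_pos: [0.5345, -0.3663, 0.0311]
eef_rot: [[0.999, -0.004, -0.044], [0.044, 0.005, 0.999], [-0.004, -1.0, 0.005]]
wrist_force: [0.6, -0.5, 0.4]
finger_gap: 0.0305
tcp pallet mm [ -92.9 -407.7] 11.1 yaw 90.0 F pallet [ 0.6 -0.6] 0.4 gap 0.0305 t 10.6833
[54.4 35.9 87.4] mm,deg err 0.11 score 0.86
[-36.3  56.1  -1.9] mm,deg err 1.695 score 0.78
[ -96.3 -317.9  -81.8] mm,deg err 1.053 score 0.76
[ 31.8 -52.1   0.6] mm,deg err 0.042 score 0.67
(-92, -110, 10, 90) shift [-0.0009  0.005   0.2999] turn [0.2 0.  0.2]
```

```bash
python3 -m inch '[[[0,0,0.01],[0,0,0],0.03],[[0,0,0.017],[0,0,0],0.03],[[0,0,0.024],[0,0,0],0.03],[[0,0,0.03],[0,0,0],0.03],[[0,0,0.036],[0,0,0],0.03],[[0,0,0.042],[0,0,0],0.03],[[0,0,0.048],[0,0,0],0.03],[[0,0,0.055],[0,0,0],0.03],[[0,0,0.062],[0,0,0],0.03],[[0,0,0.069],[0,0,0],0.03],[[0,0,0.076],[0,0,0],0.03],[[0,0,0.083],[0,0,0],0.03],[[0,0,0.09],[0,0,0],0.03],[[0,0,0.097],[0,0,0],0.03],[[0,0,0.104],[0,0,0],0.03],[[0,0,0.111],[0,0,0],0.03],[[0,0,0.118],[0,0,0],0.03],[[0,0,0.124],[0,0,0],0.03],[[0,0,0.128],[0,0,0],0.03],[[0,0,0.13],[0,0,0],0.03]]'
python3 - <<'E'
from h import *
where();look(("side",))
E
```

```text
t: 12.55
ee_pos: [0.5295, -0.2372, 0.0332]
eef_rot: [[0.999, -0.0, -0.044], [0.044, 0.0, 0.999], [-0.0, -1.0, 0.0]]
wrist_force: [-0.4, -3.7, 2.5]
finger_gap: 0.0297
tcp pallet mm [ -92.2 -278.4] 13.2 yaw 90.0 F pallet [-0.5 -3.7] 2.5 gap 0.0297 t 12.55
[-101.3 -221.6   70.9] mm,deg err 3.168 score 0.87
[-56.6  37.3 -89. ] mm,deg err 0.437 score 0.86
[ 70.8 -58.5  59.9] mm,deg err 3.854 score 0.46
```

Run:
```python
from h import *
cv2.imwrite("pics/s3.png",cv2.resize(np.hstack([capture("top")[130:260,180:400],capture("side")[130:260,180:400]]),None,fx=1.8,fy=1.8,interpolation=3))
```

```text
(no output)
```

View pics/s3.png

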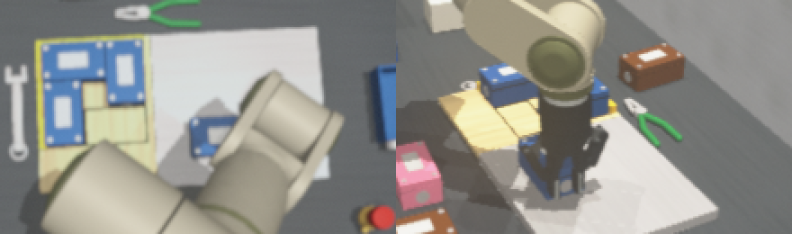

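Picture 5: C sits in its outline, and D lies square on the plate ahead of the fingers. I continue the push.

```bash
python3 -m inch '[[[0,0,0.006],[0,0,0],0.03],[[0,0,0.014],[0,0,0],0.03],[[0,0,0.022],[0,0,0],0.03],[[0,0,0.031],[0,0,0],0.03],[[0,0,0.04],[0,0,0],0.03],[[0,0,0.049],[0,0,0],0.03],[[0,0,0.058],[0,0,0],0.03],[[0,0,0.067],[0,0,0],0.03],[[0,0,0.076],[0,0,0],0.03],[[0,0,0.085],[0,0,0],0.03],[[0,0,0.094],[0,0,0],0.03],[[0,0,0.103],[0,0,0],0.03],[[0,0,0.112],[0,0,0],0.03],[[0,0,0.121],[0,0,0],0.03],[[0,0,0.13],[0,0,0],0.03],[[0,0,0.138],[0,0,0],0.03],[[0,0,0.145],[0,0,0],0.03],[[0,0,0.151],[0,0,0],0.03],[[0,0,0.155],[0,0,0],0.03],[[0,0,0.157],[0,0,0],0.03]]'; python3 -c "
from h import *
where();go(-160,-57,90,0);go(-160,-57,10,0)"; python3 -m inch '[[[0,0,-0.02],[0,0,0],0.03],[[0,-0.04,-0.025],[0,0,0],0.03],[[0,-0.08,-0.025],[0,0,0],0.06]]'
python3 - <<'E'
from h import *
where();look(("side",));look(("top","side"));go(-160,-57,90,0);go(-160,-57,10,0)
E
```

```text
t: 14.42
ee_pos: [0.5227, -0.0806, 0.0333]
eef_rot: [[0.999, -0.0, -0.044], [0.044, 0.0, 0.999], [-0.0, -1.0, 0.0]]
wrist_force: [0.5, -2.3, -0.1]
finger_gap: 0.0302
tcp pallet mm [ -92.1 -121.7] 13.3 yaw 90.0 F pallet [ 0.4 -2.3] -0.1 gap 0.0302 t 14.4167
(-160, -57, 90, 0) shift [-0.0679 -0.0767  0.0647] turn [ 0. 90. -0.]
(-160, -57, 10, 0) shift [-0.0679  0.0033  0.0647] turn [ 0. 90. -0.]
t: 14.67
ee_pos: [0.5229, -0.1067, 0.1128]
eef_rot: [[0.999, -0.005, -0.042], [0.042, 0.002, 0.999], [-0.005, -1.0, 0.003]]
wrist_force: [1.1, 0.4, 0.1]
finger_gap: 0.0403
tcp pallet mm [ -93.1 -147.8] 92.8 yaw 89.9 F pallet [1.1 0.4] 0.1 gap 0.0403 t 14.6667
[-91.5 -60.4  86.8] mm,deg err 0.251 score 0.93
[ 30.1 -53.6  -0.9] mm,deg err 0.153 score 0.89
[-39.   72.8 -25.9] mm,deg err 1.879 score 0.68
[73.6 70.1 65.6] mm,deg err 3.291 score 0.59
[54.9 38.6 87. ] mm,deg err 0.101 score 0.91
[-34.2  57.7  -0.5] mm,deg err 3.003 score 0.84
[ 30.7 -52.4  -0.2] mm,deg err 0.194 score 0.62
[-79.1 -22.1 -22.2] mm,deg err 5.142 score 0.62
(-160, -57, 90, 0) shift [-0.0673  0.0027  0.0898] turn [ 0.  90.  -0.1]
(-160, -57, 10, 0) shift [-0.0672  0.0827  0.0897] turn [ 0.  90.  -0.1]
```

```bash
python3 -m inch '[[[-0.03,0,0.03],[0,7,0],0.06],[[-0.05,0,0.06],[0,14,0],0.06],[[-0.067,0,0.09],[0,21,0],0.06],[[-0.067,0,0.09],[0,90,0],0.06],[[-0.067,0,0.09],[0,90,0],0.06],[[-0.067,0,0.09],[0,90,0],0.06],[[-0.067,0,0.09],[0,90,0],0.06],[[-0.067,0,0.09],[0,90,0],0.06],[[-0.067,0,0.09],[0,90,0],0.06],[[-0.067,0,0.09],[0,90,0],0.06],[[-0.067,0,0.09],[0,90,0],0.06],[[-0.067,0,0.09],[0,90,0],0.06],[[-0.067,0,0.09],[0,90,0],0.06],[[-0.067,0.04,0.09],[0,90,0],0.06],[[-0.067,0.08,0.09],[0,90,0],0.06],[[-0.067,0.08,0.09],[0,90,0],0.06]]'
python3 - <<'E'
from h import *
where();go(-104,-57,10,0);look(("side",))
E
```

```text
t: 16.3
ee_pos: [0.4491, -0.018, 0.0274]
eef_rot: [[0.043, -0.013, 0.999], [-0.999, 0.004, 0.044], [-0.005, -1.0, -0.013]]
wrist_force: [-1.2, -0.6, -1.0]
finger_gap: 0.0599
tcp pallet mm [-162.8  -55.9] 7.4 yaw -0.0 F pallet [-1.2 -0.5] -1.0 gap 0.0599 t 16.3
(-104, -57, 10, 0) shift [ 0.001  -0.0033  0.0588] turn [ 0.7 -0.  -0.3]
[66.7 77.5 68. ] mm,deg err 1.016 score 0.71
[-24.1  78.5 -27.2] mm,deg err 0.542 score 0.64
[ 31.8 -53.4   0.7] mm,deg err 0.069 score 0.56
```

```bash
python3 -m inch '[[[0,-0.003,0.01],[0,0,0],0.06],[[0,-0.003,0.018],[0,0,0],0.06],[[0,-0.003,0.025],[0,0,0],0.06],[[0,-0.003,0.031],[0,0,0],0.06],[[0,-0.003,0.037],[0,0,0],0.06],[[0,-0.003,0.043],[0,0,0],0.06],[[0,-0.003,0.048],[0,0,0],0.06],[[0,-0.003,0.052],[0,0,0],0.06],[[0,-0.003,0.055],[0,0,0],0.06],[[0,-0.003,0.056],[0,0,0],0.06]]'; python3 -c "
from h import *
where()"; python3 -m inch '[[[0,0,-0.02],[0,0,0],0.06],[[0,-0.04,-0.025],[0,0,0],0.06],[[0,-0.08,-0.025],[0,0,0],0.03]]'
python3 - <<'E'
from h import *
where();look(("side",));go(-60,-145,90,90);go(-60,-145,10,90)
E
```

```text
t: 17.23
ee_pos: [0.5092, -0.0167, 0.0362]
eef_rot: [[0.044, -0.0, 0.999], [-0.999, 0.0, 0.044], [-0.0, -1.0, -0.0]]
wrist_force: [-4.2, -1.2, 2.4]
finger_gap: 0.0599
tcp pallet mm [-102.7  -57.2] 16.2 yaw -0.0 F pallet [-4.3 -1. ] 2.4 gap 0.0599 t 17.2333
t: 17.48
ee_pos: [0.482, -0.0175, 0.1158]
eef_rot: [[0.043, -0.005, 0.999], [-0.999, 0.002, 0.043], [-0.002, -1.0, -0.005]]
wrist_force: [1.6, -1.2, -0.1]
finger_gap: 0.0494
tcp pallet mm [-130.   -56.8] 95.8 yaw -0.1 F pallet [ 1.6 -1.3] -0.1 gap 0.0494 t 17.4833
[66.4 71.2 73.4] mm,deg err 0.83 score 0.92
[-61.9 -56.2  86.5] mm,deg err 0.087 score 0.9
[ 32.8 -51.7  -1.1] mm,deg err 0.236 score 0.76
[-4.6 73.6 57.5] mm,deg err 0.922 score 0.67
(-60, -145, 90, 90) shift [0.0868 0.0124 0.0652] turn [ -0.3 -90.    0.6]
(-60, -145, 10, 90) shift [0.0866 0.0924 0.0643] turn [ -0.3 -90.    0.6]
```

```bash
python3 -m inch '[[[0.03,0,0],[0,-7,0],0.03],[[0.06,0,0.03],[0,-14,0],0.03],[[0.087,0,0.06],[0,-21,0],0.03],[[0.087,0,0.065],[0,-90,0],0.03],[[0.087,0,0.065],[0,-90,0],0.03],[[0.087,0,0.065],[0,-90,0],0.03],[[0.087,0,0.065],[0,-90,0],0.03],[[0.087,0,0.065],[0,-90,0],0.03],[[0.087,0,0.065],[0,-90,0],0.03],[[0.087,0,0.065],[0,-90,0],0.03],[[0.087,0,0.065],[0,-90,0],0.03],[[0.087,0,0.065],[0,-90,0],0.03],[[0.087,0,0.065],[0,-90,0],0.03],[[0.087,0.04,0.065],[0,-90,0],0.03],[[0.087,0.08,0.065],[0,-90,0],0.03],[[0.087,0.087,0.065],[0,-90,0],0.03],[[0.087,0.087,0.065],[0,-90,0],0.03]]'; python3 -c "
from h import *
where();go(-60,-100,10,90)"
```

```text
t: 19.0
ee_pos: [0.5517, -0.1015, 0.0273]
eef_rot: [[0.999, -0.005, -0.044], [0.044, 0.002, 0.999], [-0.004, -1.0, 0.002]]
wrist_force: [-1.2, 1.2, 0.7]
finger_gap: 0.0299
tcp pallet mm [ -64.1 -143.8] 7.3 yaw 90.0 F pallet [-1.1  1.3] 0.7 gap 0.0299 t 19.0
(-60, -100, 10, 90) shift [ 0.004  -0.0027  0.0438] turn [-0.1 -0.  -0.3]
```

```bash
python3 -m inch '[[[0.003,-0.003,0.008],[0,0,0],0.03],[[0.003,-0.003,0.014],[0,0,0],0.03],[[0.003,-0.003,0.02],[0,0,0],0.03],[[0.003,-0.003,0.025],[0,0,0],0.03],[[0.003,-0.003,0.03],[0,0,0],0.03],[[0.003,-0.003,0.034],[0,0,0],0.03],[[0.003,-0.003,0.038],[0,0,0],0.03],[[0.003,-0.003,0.041],[0,0,0],0.03],[[0.003,-0.003,0.043],[0,0,0],0.03]]'; python3 -c "
from h import *
where()"; python3 -m inch '[[[0,0,0.0015],[0,0,0],0.03],[[0,0,0.0025],[0,0,0],0.03]]'; python3 -c "
from h import *
where()"
```

```text
t: 19.75
ee_pos: [0.5538, -0.0585, 0.0324]
eef_rot: [[0.999, 0.0, -0.044], [0.044, -0.0, 0.999], [0.0, -1.0, -0.0]]
wrist_force: [0.0, -3.7, 2.9]
finger_gap: 0.03
tcp pallet mm [ -60.1 -101. ] 12.4 yaw 90.0 F pallet [-0.2 -3.7] 2.9 gap 0.03 t 19.75
t: 19.92
ee_pos: [0.5536, -0.0562, 0.0323]
eef_rot: [[0.999, -0.0, -0.044], [0.044, -0.0, 0.999], [-0.0, -1.0, -0.0]]
wrist_force: [-0.0, -3.2, 2.9]
finger_gap: 0.0298
tcp pallet mm [-60.1 -98.7] 12.3 yaw 90.0 F pallet [-0.1 -3.2] 2.9 gap 0.0298 t 19.9167
```

```bash
python3 -m inch '[[[0,0,0.0015],[0,0,0],0.03],[[0,0,0.0025],[0,0,0],0.03]]'; python3 -c "
from h import *
where()"; python3 -m inch '[[[0,0,0.001],[0,0,0],0.03],[[0,0,0.0015],[0,0,0],0.03]]'; python3 -c "
from h import *
where();go(-135,-30,90,0)"
```

```text
t: 20.08
ee_pos: [0.5535, -0.0539, 0.0323]
eef_rot: [[0.999, -0.0, -0.044], [0.044, -0.0, 0.999], [-0.0, -1.0, -0.0]]
wrist_force: [0.4, -6.5, 2.7]
finger_gap: 0.0298
tcp pallet mm [-60.1 -96.4] 12.3 yaw 90.0 F pallet [ 0.1 -6.5] 2.7 gap 0.0298 t 20.0833
t: 20.25
ee_pos: [0.5536, -0.0532, 0.0323]
eef_rot: [[0.999, 0.0, -0.044], [0.044, -0.002, 0.999], [0.0, -1.0, -0.002]]
wrist_force: [-0.6, -11.7, 1.7]
finger_gap: 0.0298
tcp pallet mm [-60.  -95.7] 12.3 yaw 90.0 F pallet [ -1.1 -11.7] 1.7 gap 0.0298 t 20.25
(-135, -30, 90, 0) shift [-0.075  -0.0778  0.0656] turn [ 0.1 90.   0.1]
```

```bash
python3 -m inch '[[[0,0,-0.02],[0,0,0],0.03],[[0,-0.04,-0.025],[0,0,0],0.03],[[0,-0.08,-0.025],[0,0,0],0.06],[[-0.03,-0.08,0],[0,7,0],0.06],[[-0.06,-0.08,0.03],[0,14,0],0.06],[[-0.077,-0.08,0.062],[0,21,0],0.06],[[-0.077,-0.08,0.064],[0,90,0],0.06],[[-0.077,-0.08,0.064],[0,90,0],0.06],[[-0.077,-0.08,0.064],[0,90,0],0.06],[[-0.077,-0.08,0.064],[0,90,0],0.06],[[-0.077,-0.08,0.064],[0,90,0],0.06],[[-0.077,-0.08,0.064],[0,90,0],0.06],[[-0.077,-0.08,0.064],[0,90,0],0.06],[[-0.077,-0.08,0.064],[0,90,0],0.06],[[-0.077,-0.08,0.064],[0,90,0],0.06],[[-0.077,-0.08,0.064],[0,90,0],0.06],[[-0.077,-0.04,0.064],[0,90,0],0.06],[[-0.077,-0.002,0.064],[0,90,0],0.06],[[-0.077,-0.002,0.064],[0,90,0],0.06]]'
python3 - <<'E'
from h import *
where();go(-100,-30,10,0);look(("side",))
E
```

```text
t: 21.83
ee_pos: [0.4701, 0.0094, 0.0292]
eef_rot: [[0.043, -0.012, 0.999], [-0.999, 0.003, 0.043], [-0.004, -1.0, -0.011]]
wrist_force: [-1.5, 0.6, -0.4]
finger_gap: 0.0604
tcp pallet mm [-140.7  -29.4] 9.2 yaw -0.0 F pallet [-1.5  0.6] -0.4 gap 0.0604 t 21.8333
(-100, -30, 10, 0) shift [ 0.0005 -0.0013  0.0407] turn [ 0.7 -0.  -0.2]
[ -8.7  98.4 -24. ] mm,deg err 1.049 score 0.83
[ 31.7 -52.3  -1.2] mm,deg err 0.172 score 0.71
[-62.1 -35.2  84.3] mm,deg err 0.106 score 0.71
[67.8 82.2 67.9] mm,deg err 0.988 score 0.59
```

```bash
python3 -m inch '[[[0,-0.002,0.01],[0,0,0],0.06],[[0,-0.002,0.018],[0,0,0],0.06],[[0,-0.002,0.024],[0,0,0],0.06],[[0,-0.002,0.029],[0,0,0],0.06],[[0,-0.002,0.033],[0,0,0],0.06],[[0,-0.002,0.036],[0,0,0],0.06],[[0,-0.002,0.038],[0,0,0],0.06]]'; python3 -c "
from h import *
where()"; python3 -m inch '[[[0,0,0.0015],[0,0,0],0.06],[[0,0,0.0025],[0,0,0],0.06]]'; python3 -c "
from h import *
where()"
```

```text
t: 22.52
ee_pos: [0.5113, 0.0101, 0.0364]
eef_rot: [[0.044, -0.002, 0.999], [-0.999, 0.0, 0.044], [-0.0, -1.0, -0.001]]
wrist_force: [-4.9, -1.0, 3.2]
finger_gap: 0.0601
tcp pallet mm [-99.5 -30.6] 16.4 yaw -0.0 F pallet [-5.  -0.8] 3.2 gap 0.0601 t 22.5167
t: 22.68
ee_pos: [0.513, 0.0102, 0.0362]
eef_rot: [[0.044, -0.003, 0.999], [-0.999, 0.0, 0.044], [-0.0, -1.0, -0.003]]
wrist_force: [-8.8, -1.5, 6.2]
finger_gap: 0.0601
tcp pallet mm [-97.8 -30.6] 16.2 yaw -0.0 F pallet [-8.9 -1.2] 6.2 gap 0.0601 t 22.6833
```

```bash
python3 -m inch '[[[0,0,0.001],[0,0,0],0.06],[[0,0,0.002],[0,0,0],0.06],[[0,0,0.003],[0,0,0],0.06]]'; python3 -c "
from h import *
where()"; python3 -m inch '[[[0,0,-0.025],[0,0,0],0.06],[[0,-0.04,-0.03],[0,0,0],0.06],[[0,-0.08,-0.04],[0,0,0],0.06],[[0.04,-0.12,-0.05],[0,0,0],0.06],[[0.08,-0.15,-0.08],[0,0,0],0.06],[[0.12,-0.15,-0.1],[0,0,0],0.06],[[0.16,-0.15,-0.12],[0,0,0],0.06],[[0.2,-0.15,-0.13],[0,0,0],0.06],[[0.24,-0.15,-0.13],[0,0,0],0.06],[[0.28,-0.15,-0.13],[0,0,0],0.06],[[0.32,-0.15,-0.13],[0,0,0],0.06],[[0.36,-0.15,-0.13],[0,0,0],0.06],[[0.36,-0.15,-0.13],[0,0,0],0.06]]'
python3 - <<'E'
from h import *
where();print("top");look(("top",));print("side");look(("side",))
cv2.imwrite("pics/s4.png",cv2.resize(np.hstack([capture("top")[140:250,190:310],capture("side")[140:250,200:320]]),None,fx=3.3,fy=3.3,interpolation=3))
E
```

```text
t: 22.93
ee_pos: [0.5135, 0.0103, 0.0361]
eef_rot: [[0.044, -0.009, 0.999], [-0.999, 0.0, 0.044], [-0.001, -1.0, -0.009]]
wrist_force: [-21.7, -5.5, 15.8]
finger_gap: 0.06
tcp pallet mm [-97.2 -30.5] 16.1 yaw 0.0 F pallet [-21.9  -4.5] 15.8 gap 0.06 t 22.9333
t: 24.02
ee_pos: [0.4027, -0.3593, 0.1862]
eef_rot: [[0.041, 0.001, 0.999], [-0.999, -0.002, 0.041], [0.002, -1.0, 0.001]]
wrist_force: [0.3, 0.8, 0.0]
finger_gap: 0.06
tcp pallet mm [-224.3 -394.8] 166.2 yaw -0.2 F pallet [0.3 0.7] 0.0 gap 0.06 t 24.0167
top
[55.9 35.3 86.5] mm,deg err 0.207 score 0.82
[-34.5  58.6  -0.8] mm,deg err 0.07 score 0.78
[ 38.6 -51.5  -0.2] mm,deg err 0.145 score 0.72
side
[ 34.5 -52.6  -2.4] mm,deg err 0.182 score 0.96
[74.  86.4 70.7] mm,deg err 0.886 score 0.9
[-34.4 -45.6  64.6] mm,deg err 2.139 score 0.66
```

View pics/s4.png

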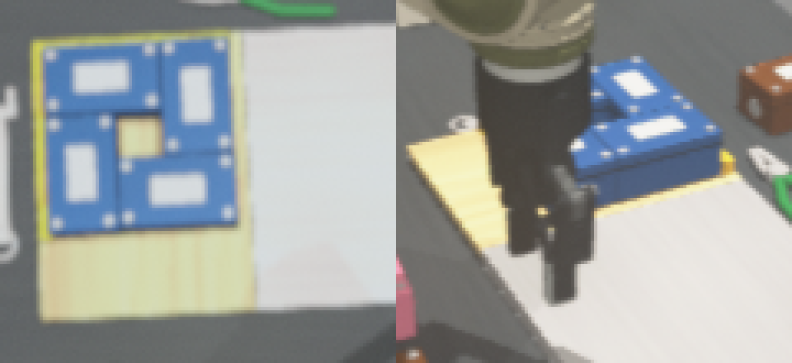

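Picture 6: the pinwheel is closed with the square opening at top crop (140,137), and all four housings look square. The network missed D in this top picture, so I check once more before handing in.

```bash
python3 -m inch '[[[0.08,0,-0.04],[0,0,0],0.06],[[0.1,0,-0.06],[0,0,0],0.06],[[0.1,0,-0.06],[0,0,0],0.06],[[0.1,0,-0.06],[0,0,0],0.06]]' >/dev/null
python3 - <<'E'
from h import *
where();look(("top",));print("side");look(("side",))
# independent check: white plates' centres, top camera
P=json.load(open("pal.json"));im=capture("top");h=cv2.cvtColor(im,cv2.COLOR_BGR2HSV)
m=((h[...,1]<70)&(h[...,2]>150)).astype(np.uint8)
n,l,s,c=cv2.connectedComponentsWithStats(m,connectivity=4)
for k in range(1,n):
    q=r2(-P[2])@(ray("top",[c[k]],.07)[0]-P[:2])*1000
    if s[k,4]>40 and abs(q[0])<100 and abs(q[1])<100:
        print("plate",q.round(1),s[k].tolist())
E
```

```text
tcp pallet mm [-286.2 -494. ] 166.3 yaw -0.2 F pallet [0.6 0.8] -0.0 gap 0.0597 t 24.65
[-55.9 -29.1  89.6] mm,deg err 0.067 score 0.98
[ 37.  -50.5  -1.7] mm,deg err 0.142 score 0.76
[54.3 36.5 87.6] mm,deg err 0.12 score 0.61
side
[-20.9 -41.7  65.3] mm,deg err 1.098 score 0.81
[ 36.3 -51.5 -19.6] mm,deg err 0.203 score 0.69
[73.7 81.6 64.7] mm,deg err 0.968 score 0.67
plate [54.9 36.3] [212, 158, 17, 11, 157]
plate [ 34.2 -52. ] [244, 160, 11, 17, 162]
plate [-7.   0.5] [226, 176, 18, 16, 186]
plate [-34.9  57.5] [210, 183, 10, 18, 163]
plate [-53.9 -30.6] [235, 192, 18, 11, 171]
```

```bash
python3 -c "
from workcell import *
print(finish_job())"
```

```text
the job is handed in; nothing more can be done
None
```

I pushed both loose housings into the empty outlines and handed the job in at about 24.7 s. C went into the far right place and D into the near place. I pushed with the spread fingertips, first along +y and then along +x. Each housing was pressed lightly until the force rose (12–25 N), so it sat against the far stop or its neighbours. I saw no sign of a housing being lifted or tipped.

**Last checks:** the final top picture shows a closed pinwheel with only the square opening left. The centres of the white top plates give these positions, in pallet mm:

| Housing | Measured (x, y) | Target (x, y) |
|---|---|---|
| A | -34.9, 57.5 | -33, 56 |
| B | 54.9, 36.3 | 56, 34 |
| C | 34.2, -52.0 | 34, -54 |
| D | -53.9, -30.6 | -54, -32 |

All are within about 2.5 mm of target, against an allowed 7 mm. The angles from the top-camera mask fits were within about 3.5° (B 86.5–87.6°, D 89.6°), where 4.6° is allowed. The gripper was clear of everything at the end.

**Checks that failed or disagreed:**
- **Side camera:** several of its fits at the end were useless, because the gripper hid the housings or neighbouring masks merged.
- **Missed detections:** the network missed D in one top picture and A in the last one.
- **C's position:** one top-camera mask fit put C at x 38.6, but the plate centre and the contact at the stop both say about 34.
- **Bystanders:** I only looked at them in the pictures and did not measure them.

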